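# Slide the pink panel off the rack's side and set it on the easel

## Task

The pink panel lies flat on top of the white one on the sloping black rack. Slide it sideways along the rack's ledge until it sticks out well past the side of the rack, at least 3 cm, then pinch the part that sticks out, carry the panel to the wooden easel and leave it there, long edge down on the easel's ledge between the two end stops and lying back flat against the easel's board. Leave the white panel where it is on the rack and do not disturb the paint bottles or the tape roll.

Things in the scene. Friction and masses are not known exactly. Their poses are not given: they have to be found in the camera images.
- panel: Loose rigid pink panel with a pale round spot, 130 x 180 x 8 mm, 0.15 kg. Origin: centre of its underside (on the white panel at the start); x along the 130 mm side, down the slope at the start; y along the 180 mm side; z out of the slope. Starts with a long edge on the rack's ledge, its centre within 15 mm of the rack's middle. A push of 1 to 2 N on a short edge slides it; it stays where left.
- backing: Loose white panel, 138 x 236 x 6 mm, 0.35 kg, flat between the black board and the pink panel, its lower long edge also on the ledge. Origin at the centre of its underside, axes as for the pink panel. It is to stay on the rack (within 25 mm of its start).
- rack_face: Fixed black board of the rack, facing away from the robot, rising towards it at 55 degrees from level. Origin: middle of the line where face and ledge meet, 60 mm above the table; x down the slope, y along the ledge, z out of the face. Board 145 mm up the slope, 250 mm wide, 10 mm thick. Ledge (top at x = 0) as wide, sticks out 24 mm, no end stops. Posts, foot within 80 mm of the middle in y.
- easel_face: Fixed wooden board of the easel, same slope, height, facing and axes as the rack's; origin: middle of the line where face and ledge meet. Board 110 mm wide, only 85 mm up the slope, so a panel stands 45 mm above it. Ledge (top at x = 0) sticks out 24 mm; end stops 216 mm apart reach 26 mm up the slope and stick out as far. A panel let go on the slope slides down to the ledge by itself.
- red_bottle: Loose red paint bottle, 42 mm across, 85 mm tall, upright. Origin at the centre of its foot. A bystander.
- blue_bottle: Loose blue paint bottle, 42 mm across, 85 mm tall, upright. Origin at the centre of its foot. A bystander.
- tape_roll: Loose yellow tape roll lying flat, 96 mm across, 24 mm high. Origin at the centre of its underside. A bystander.
Mind the look-alikes: they are no part of the job. Of the things shaped like the panel, the pink one is meant.

How it is judged:
On the way:
1. The pink panel, still lying on the rack and standing on its ledge, sticks out at least 25 mm past a side edge of the rack ((y of panel in the frame of rack_face above 0.06 m or y of panel in the frame of rack_face below -0.06 m) and x of panel in the frame of rack_face between -0.08 and -0.055 m and z of panel in the frame of rack_face below 0.014 m and angle between the z axis of panel and the z axis of rack_face, either way round below 0.12 rad), for 0.2 s.
At the end, for the whole second after the job is handed in: The pink panel is at rest on the easel, let go: its long edge down on the ledge (within 8 mm), its centre within 24 mm of the ledge's middle, which it is anywhere between the stops, and flat against the board (within about 5 mm and 0.1 rad); the white panel is still on the rack (x of panel in the frame of easel_face between -0.073 and -0.057 m and y of panel in the frame of easel_face between -0.024 and 0.024 m and z of panel in the frame of easel_face between -0.005 and 0.013 m and angle between the z axis of panel and the z axis of easel_face, either way round below 0.1 rad and angle between the y axis of panel and the y axis of easel_face, either way round below 0.1 rad and linear speed of panel below 0.02 m/s and distance between backing and rack_face below 0.1 m); the robot touches nothing.
It fails at once if the white panel is moved by more than 25 mm (distance of backing from where it was at the start of the episode above 0.025 m).
It fails at once if the red bottle is moved by more than 30 mm or tipped over (distance of red_bottle from where it was at the start of the episode above 0.03 m or angle between red_bottle's own z axis and vertical above 0.5 rad).
It fails at once if the blue bottle is moved by more than 30 mm or tipped over (distance of blue_bottle from where it was at the start of the episode above 0.03 m or angle between blue_bottle's own z axis and vertical above 0.5 rad).
It fails at once if the tape roll is moved by more than 30 mm or tipped over (distance of tape_roll from where it was at the start of the episode above 0.03 m or angle between tape_roll's own z axis and vertical above 0.5 rad).
It also fails if it takes over 58 s, if anything falls off the work surface, if the arm or the gripper's body presses on something with over 40 N, if the wrist force passes 120 N, or if a joint passes its speed limit or range.

## Robot

A 7-joint arm with a two-finger parallel gripper is mounted at the origin on the work surface. World frame = base frame: x ahead of the robot, y to its left, z up, the work surface at z = 0. Lengths are in m, angles in rad, forces in N, time in s.
With the tool pointing down it reaches from about 0.35 to 0.9 m from the base axis. Payload 8.1 kg.
Tool frame: the origin (TCP) lies at the very end of the fingers, on their centre line; the grasp point (between the pads) lies grip_point_offset behind it (grip_point_offset is the distance from the TCP to the grasp point, in m); z points along the fingers, y is the direction in which the jaws open and shut (so a half turn about z gives the same grasp; the last joint's range is limited). The gripper opens to 92 mm and grips with 3 to 60 N. Pads are 19 mm wide; open, the fingers measure 130 mm over their backs; the gripper's body (75 mm by 190 mm) begins 47 mm behind the grasp point.
Start: joints at [-1.284, 0.434, 0.025, 1.573, -0.012, 1.134, -0.075], TCP at [0.238, 0.578, 0.227] pointing down, gripper open.
Joint ranges: [-2.62, 2.62], [-0.44, 2.09], [-1.27, 1.32], [0.08, 2.57], [-1.32, 4.46], [0.12, 2], [-2.74, 2.74]. Speed limits (rad/s): [2.22, 2.22, 3.01, 3.01, 3.14, 3.14, 3.14].

## Interface

Orientations are given as a rotation vector (axis times angle).
In Python, from cell import * gives the robot as it stands.
- The arm moves only by the tool drive_tool, never from a script. Its argument "increments" is a list of rows, each an object of numbers: "grip": the gripper's target within -1 to 1 (shut at 1, half-way at 0, fully open at -1); "tx", "ty", "tz": the shift along the world's x, y, z normalised to -1 to 1, where 1 is 400 mm; "turn": the turn about the world's z normalised to -1 to 1, where 1 is 60 degrees. In form: [{"grip": .., "tx": .., "ty": .., "tz": .., "turn": ..}, ...]. A call has 1 to 20 rows; each row is the pose to reach, as a shift and turn from the pose measured when the call began; what a row does not reach only later rows make up. A row lasts 1/10 s, in which the tool goes at most 50 mm and 8.59 degrees, less where a joint would pass 70% of its speed; a pose out of reach is approached as far as the arm can. A call with a number of a shift or a turn outside -1 to 1 is refused whole. A call with a gripper value outside its range is refused whole. The fingers move at their own pace and stop on an object; "newtons" is the grip in N (left out, the last holds). Time passes only in rows, so rows that repeat a pose let the fingers close. It gives the time, the measured TCP pose, the force and the opening at its end, in the units of the state.
- observe(): the state, without advancing time (a new reading comes with each control period).
- get_image(name): name is "scene" or "top" or "wrist"; returns the picture (384x512x3 uint8, red, green, blue); there is no depth.
- camera_info(name): a dict with "fx", "fy", "cx", "cy" (pixels), "distortion" ([k1, k2, p1, p2, k3] as OpenCV has them; the pictures are not rectified), "eye" and "rotation" of the camera in the world; the wrist camera has in their place "hand_eye" (4x4, takes a point from camera to tool coordinates, whose origin is the TCP and whose axes are the flange's). Camera axes: x right, y down, z forward; pixel columns grow to the right and rows downward; lengths in m; the calibration is good to about 2 mm. A picture is of the moment at which its call begins: read the wrist's pose just before it. camera_info takes no time and is no camera call.
- sign_off(): hands the job in, once; it reports no verdict.
The state is a dict: "clock": time; "joints": joint angles; "dq": joint speeds; "joint_efforts": joint torques, N m; "position": TCP position; "ee_rot": TCP orientation; "force": force on the tool from outside, world axes, zero at the start; "ft_torque": the same for the moment, N m; "width": opening from 0.0 (shut) to 1.0 (fully open).
Only numpy, scipy, OpenCV 4.12 (cv2) and the standard library are available. Lean on these libraries where they do the work, as an engineer would, in place of code of your own. Each camera call takes 0.05 s, during which the arm holds its last target. There are 200 camera calls.

## Working session

There is one attempt and no reset: what is moved stays moved. The work goes in short steps, Python scripts to look and compute and a tool call to move; the robot and the scene stay as the last step left them, time stands still between calls to the robot, and variables do not carry over. Pictures are saved under pics/ and viewed, about 8 in all and at most 12, crops included, and the job is handed in when it is done.

Besides the shell and the picture viewer there is one more tool, called after "Emit:" as name(argument=value, ...) on one line, values as JSON. drive_tool: Moves the arm, as the interface text tells. Its arguments: {"type":"object","properties":{"increments":{"type":"array","items":{"type":"object","properties":{"grip":{"type":"number"},"tx":{"type":"number"},"ty":{"type":"number"},"tz":{"type":"number"},"turn":{"type":"number"}}}},"newtons":{"type":"number"}},"required":["increments"]}

```bash
mkdir -p pics; python3 - <<'E'
from cell import *
import cv2,numpy as np
s=observe();print(s)
a=get_image("scene");b=get_image("top")
for n,i in(("scene",a),("top",b)):
    cv2.imwrite(f"pics/{n}0.png",i[:,:,::-1]);print(n,camera_info(n))
print(camera_info("wrist"))
try: print(grip_point_offset)
except Exception as e: print(e)
E
ls
```

```text
{'clock': 0.0, 'joints': array([-1.28358501,  0.43522275,  0.02497436,  1.57410969, -0.01160048,
        1.13398825, -0.07514553]), 'dq': array([ 4.01082237e-04, -3.20898809e-04,  9.52827305e-05, -9.09857740e-04,
        7.66033543e-04, -1.01365327e-04, -7.77739138e-04]), 'joint_efforts': array([-5.65109385e-04, -6.67827201e+01,  9.84249003e-01, -3.14460039e+01,
       -6.06480846e-02,  4.27859975e-02,  1.77134852e-04]), 'position': array([0.23736666, 0.57761335, 0.22594026]), 'ee_rot': array([-6.08592939e-01, -3.08191192e+00,  2.47306513e-03]), 'force': array([-0.02018017, -0.0507557 ,  0.00344483]), 'ft_torque': array([-0.03317305, -0.0303673 ,  0.02319201]), 'width': 1.000988494224104}
scene {'fx': 487.0761947032677, 'fy': 487.0761947032677, 'cx': 259.68357064274363, 'cy': 189.90507367076677, 'distortion': array([-0.17945292,  0.        ,  0.        ,  0.        ,  0.        ]), 'eye': array([1.54169807, 0.22689891, 1.03829922]), 'rotation': array([-1.46183334, -2.02728807,  0.92273945])}
top {'fx': 373.80185359294006, 'fy': 373.80185359294006, 'cx': 251.18207911841932, 'cy': 198.62381533500505, 'distortion': array([-0.09254441,  0.        ,  0.        ,  0.        ,  0.        ]), 'eye': array([ 0.39141987, -0.130757  ,  1.29501936]), 'rotation': array([-2.1793938 ,  2.11672593, -0.16726472])}
{'fx': 338.5512054113833, 'fy': 338.5512054113833, 'cx': 262.0652491651521, 'cy': 192.87004800067106, 'distortion': array([-0.08499702,  0.        ,  0.        ,  0.        ,  0.        ]), 'hand_eye': array([[ 4.09917021e-04, -9.50435992e-01, -3.10920018e-01,
         8.56416716e-02],
       [ 9.99999484e-01,  6.78436088e-04, -7.55478107e-04,
         5.67624395e-05],
       [ 9.28972945e-04, -3.10919548e-01,  9.50435780e-01,
        -1.57368145e-01],
       [ 0.00000000e+00,  0.00000000e+00,  0.00000000e+00,
         1.00000000e+00]])}
0.0188
pics
```

View pics/scene0.png

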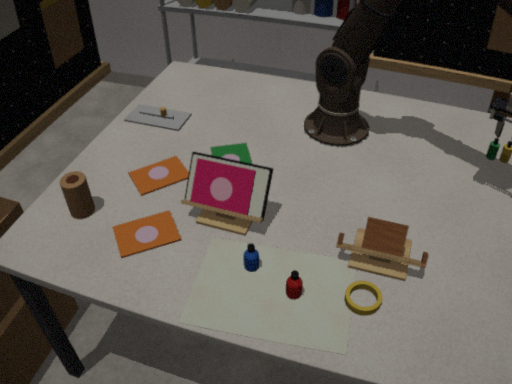

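View pics/top0.png

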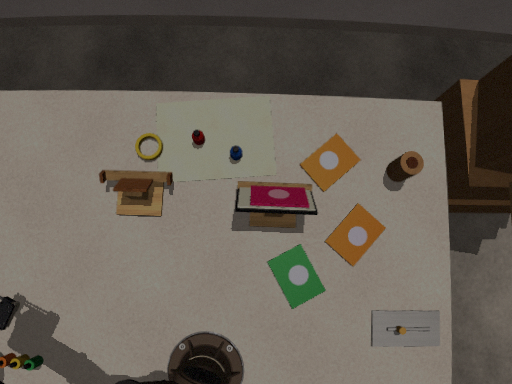

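The scene picture shows the pink panel with a pale spot on the black rack at about (224,186), with white behind it, and the easel at (385,240). The look-alikes are green at (232,155) and orange at (160,175) and (147,233), all lying flat on the table. Only the one on the rack is pink with white under it. In the top picture the rack is at (275,200) and the easel at (137,190). Next I measure the panel corners and enlarge both parts to confirm.

```bash
cat > h.py <<'E'
import cv2,numpy as np
from cell import *
from scipy.spatial.transform import Rotation as R
def ray(n,px):
    c=camera_info(n);K=np.array([[c['fx'],0,c['cx']],[0,c['fy'],c['cy']],[0,0,1]])
    u=cv2.undistortPoints(np.array(px,float).reshape(-1,1,2),K,c['distortion']).reshape(-1,2)
    d=np.c_[u,np.ones(len(u))]@R.from_rotvec(c['rotation']).as_matrix().T
    return c['eye'],d/np.linalg.norm(d,axis=1)[:,None]
def tri(pa,pb):
    e1,d1=ray('scene',pa);e2,d2=ray('top',pb);o=[]
    for a,b in zip(d1,d2):
        t=np.linalg.lstsq(np.c_[a,-b],e2-e1,rcond=None)[0]
        p,q=e1+t[0]*a,e2+t[1]*b;o.append(np.r_[(p+q)/2,np.linalg.norm(p-q)])
    return np.array(o)
def plane(n,px,z):
    e,d=ray(n,px);return e+d*((z-e[2])/d[:,2])[:,None]
def proj(n,P):
    c=camera_info(n);K=np.array([[c['fx'],0,c['cx']],[0,c['fy'],c['cy']],[0,0,1]])
    M=R.from_rotvec(c['rotation']).as_matrix().T
    return cv2.projectPoints(np.array(P,float).reshape(-1,1,3),cv2.Rodrigues(M)[0],-M@c['eye'],K,c['distortion'])[0].reshape(-1,2)
def pinkquad(img):
    h=cv2.cvtColor(img,cv2.COLOR_RGB2HSV)
    m=((h[...,0]>160)&(h[...,0]<176)&(h[...,1]>120)&(h[...,2]>80)).astype(np.uint8)
    cs=cv2.findContours(m,cv2.RETR_EXTERNAL,cv2.CHAIN_APPROX_NONE)[0]
    c=cv2.convexHull(max(cs,key=cv2.contourArea))
    q=cv2.approxPolyN(c,4,ensure_convex=True).reshape(-1,2).astype(float)
    return q
E
python3 - <<'E'
from h import *
a=cv2.imread('pics/scene0.png')[:,:,::-1].copy();b=cv2.imread('pics/top0.png')[:,:,::-1].copy()
for i in(a,b): print(pinkquad(i).tolist())
c1=cv2.resize(a[140:245,175:280],(400,400),interpolation=cv2.INTER_CUBIC)
c2=cv2.resize(a[205:285,330:435],(525,400),interpolation=cv2.INTER_CUBIC)[:,:400]
c2=cv2.resize(a[210:280,332:432],(400,280),interpolation=cv2.INTER_CUBIC)
d1=cv2.resize(b[175:235,225:325],(400,240),interpolation=cv2.INTER_CUBIC)
d2=cv2.resize(b[160:220,90:190],(400,240),interpolation=cv2.INTER_CUBIC)
o=np.zeros((600,800,3),np.uint8);o[:280,:400]=c2;o[:240,400:]=d2;o[300:540,400:]=d1;o[290:590,:400]=cv2.resize(a[145:220,175:275],(400,300),interpolation=cv2.INTER_CUBIC)
cv2.imwrite('pics/crop1.png',o[:,:,::-1])
E
```

```text
[[255.0, 171.0], [247.0, 214.0], [190.0, 201.0], [197.0, 158.0]]
[[304.0, 187.0], [309.0, 207.0], [250.0, 205.0], [251.0, 185.0]]
```

View pics/crop1.png

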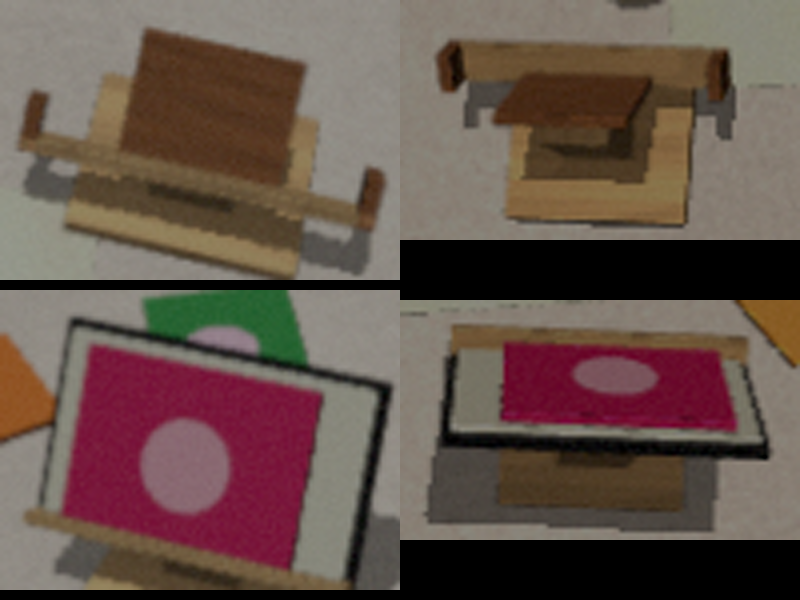

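The crop confirms it: pink with a pale spot on white, on the black rack. The easel's board and its stops can be seen clearly.

```bash
python3 - <<'E'
from h import *
def s(L,o,off,): return [((u-off[0]+.5)/4-.5+o[0],(v-off[1]+.5)/4-.5+o[1]) for u,v in L]
np.set_printoptions(precision=4,suppress=True)
# order: -y top, +y top, +y bottom, -y bottom
P=tri(s([(90,345),(323,395),(293,570),(63,517)],(175,145),(0,290)),s([(737,432),(502,420),(503,343),(720,350)],(225,175),(400,300)))
print('pink',P)
B=tri(s([(72,320),(390,385)],(175,145),(0,290)),s([(768,457),(443,445)],(225,175),(400,300)));print('black top',B)
E=tri(s([(147,30),(304,63)],(332,210),(0,0)),s([(630,126),(497,124)],(90,160),(400,0)));print('easel top',E)
S=tri(s([(38,93),(374,170)],(332,210),(0,0)),s([(718,72),(448,66)],(90,160),(400,0)));print('stops top',S)
def face(T,up,zoff):
    m=T[:,:3].mean(0);d=T[1,:2]-T[0,:2];yaw=np.arctan2(-d[0],d[1]);c=np.cos(yaw);k=np.sin(yaw)
    f=np.array([c,k]);a=np.radians(55);o=m.copy()
    o[:2]+=f*(up*np.cos(a)-zoff*np.sin(a));print('origin',o,'z exp',.06+up*np.sin(a)+zoff*np.cos(a),'yaw',np.degrees(yaw),'len',np.linalg.norm(T[1,:3]-T[0,:3]))
    return o,yaw
face(B,.145,0);face(E,.085,0)
face(P[:2],.130,.014);face(P[[3,2]],0,.014)
E
```

```text
pink [[ 0.5365 -0.3137  0.1698  0.0005]
 [ 0.54   -0.1335  0.1705  0.002 ]
 [ 0.6175 -0.1319  0.0709  0.0039]
 [ 0.617  -0.3126  0.07    0.005 ]]
black top [[ 0.5176 -0.3367  0.1738  0.0002]
 [ 0.5193 -0.0901  0.1745  0.001 ]]
easel top [[0.5793 0.1978 0.1248 0.0055]
 [0.578  0.3049 0.125  0.0034]]
stops top [[0.6308 0.1364 0.0958 0.006 ]
 [0.6305 0.3626 0.094  0.0042]]
origin [ 0.6016 -0.2139  0.1742] z exp 0.17877704642190378 yaw -0.3957897063153725 len 0.24661558993404084
origin [0.6274 0.2519 0.1249] z exp 0.1296279237645643 yaw 0.6706202145544888 len 0.10708392858434891
origin [ 0.6013 -0.2248  0.1702] z exp 0.1745198358664836 yaw -1.0917616326411974 len 0.18023999080938172
origin [ 0.6058 -0.2222  0.0704] z exp 0.06803007010891464 yaw -0.16158142841944342 len 0.18072212547653307
```

Emit:
drive_tool(increments=[{"tx":0.75,"ty":-1,"tz":0.15,"turn":0.37,"grip":1},{"tx":0.75,"ty":-1,"tz":0.15,"turn":0.37,"grip":1},{"tx":0.75,"ty":-1,"tz":0.15,"turn":0.37,"grip":1},{"tx":0.75,"ty":-1,"tz":0.15,"turn":0.37,"grip":1},{"tx":0.75,"ty":-1,"tz":0.15,"turn":0.37,"grip":1},{"tx":0.75,"ty":-1,"tz":0.15,"turn":0.37,"grip":1},{"tx":0.75,"ty":-1,"tz":0.15,"turn":0.37,"grip":1},{"tx":0.75,"ty":-1,"tz":0.15,"turn":0.37,"grip":1},{"tx":0.75,"ty":-1,"tz":0.15,"turn":0.37,"grip":1},{"tx":0.75,"ty":-1,"tz":0.15,"turn":0.37,"grip":1},{"tx":0.75,"ty":-1,"tz":0.15,"turn":0.37,"grip":1},{"tx":0.75,"ty":-1,"tz":0.15,"turn":0.37,"grip":1}], newtons=20)

```text
clock: 1.3
position: [0.5379, 0.176, 0.2857]
ee_rot: [-0.009, -3.141, 0.003]
force: [-0.6, 0.9, 0.0]
width: 0.02
```

Emit:
drive_tool(increments=[{"tx":0.2,"ty":-0.67,"tz":-0.1,"grip":1},{"tx":0.2,"ty":-0.67,"tz":-0.1,"grip":1},{"tx":0.2,"ty":-0.67,"tz":-0.1,"grip":1},{"tx":0.2,"ty":-0.67,"tz":-0.1,"grip":1},{"tx":0.2,"ty":-0.67,"tz":-0.1,"grip":1},{"tx":0.2,"ty":-0.67,"tz":-0.1,"grip":1},{"tx":0.2,"ty":-0.67,"tz":-0.1,"grip":1},{"tx":0.2,"ty":-0.67,"tz":-0.44,"grip":1},{"tx":0.2,"ty":-0.67,"tz":-0.44,"grip":1},{"tx":0.2,"ty":-0.67,"tz":-0.44,"grip":1},{"tx":0.2,"ty":-0.67,"tz":-0.44,"grip":1},{"tx":0.2,"ty":-0.67,"tz":-0.44,"grip":1},{"tx":0.2,"ty":-0.67,"tz":-0.44,"grip":1}])

```text
invalid input
```

Emit:
drive_tool(increments=[{"tx":0.2,"ty":-0.67,"tz":-0.1,"turn":0,"grip":1},{"tx":0.2,"ty":-0.67,"tz":-0.1,"turn":0,"grip":1},{"tx":0.2,"ty":-0.67,"tz":-0.1,"turn":0,"grip":1},{"tx":0.2,"ty":-0.67,"tz":-0.1,"turn":0,"grip":1},{"tx":0.2,"ty":-0.67,"tz":-0.1,"turn":0,"grip":1},{"tx":0.2,"ty":-0.67,"tz":-0.1,"turn":0,"grip":1},{"tx":0.2,"ty":-0.67,"tz":-0.1,"turn":0,"grip":1},{"tx":0.2,"ty":-0.67,"tz":-0.44,"turn":0,"grip":1},{"tx":0.2,"ty":-0.67,"tz":-0.44,"turn":0,"grip":1},{"tx":0.2,"ty":-0.67,"tz":-0.44,"turn":0,"grip":1},{"tx":0.2,"ty":-0.67,"tz":-0.44,"turn":0,"grip":1},{"tx":0.2,"ty":-0.67,"tz":-0.44,"turn":0,"grip":1},{"tx":0.2,"ty":-0.67,"tz":-0.44,"turn":0,"grip":1}])

```text
clock: 2.6
position: [0.6196, -0.0911, 0.1122]
ee_rot: [0.008, 3.138, -0.003]
force: [0.4, -0.0, 0.3]
width: 0.003
```

Emit:
drive_tool(increments=[{"tx":-0.04,"ty":0,"tz":0,"turn":0,"grip":1},{"tx":-0.07,"ty":0,"tz":0,"turn":0,"grip":1},{"tx":-0.075,"ty":0,"tz":0,"turn":0,"grip":1},{"tx":-0.075,"ty":0,"tz":0,"turn":0,"grip":1}])

```text
clock: 3.0
position: [0.5907, -0.0909, 0.114]
ee_rot: [0.007, 3.135, -0.002]
force: [0.2, 0.1, 0.3]
width: 0.005
```

Emit:
drive_tool(increments=[{"tx":-0.006,"ty":0,"tz":0,"turn":0,"grip":1},{"tx":-0.006,"ty":0,"tz":0,"turn":0,"grip":1}])

```text
clock: 3.2
position: [0.589, -0.0909, 0.1147]
ee_rot: [0.007, 3.134, -0.002]
force: [-0.0, 1.3, -0.1]
width: 0.003
```

Emit:
drive_tool(increments=[{"tx":-0.006,"ty":0,"tz":0,"turn":0,"grip":1},{"tx":-0.006,"ty":0,"tz":0,"turn":0,"grip":1}])

```text
clock: 3.4
position: [0.5869, -0.0909, 0.1147]
ee_rot: [0.007, 3.133, -0.003]
force: [0.1, -0.2, 0.8]
width: 0.004
```

Emit:
drive_tool(increments=[{"tx":-0.006,"ty":0,"tz":0,"turn":0,"grip":1},{"tx":-0.006,"ty":0,"tz":0,"turn":0,"grip":1}])

```text
clock: 3.6
position: [0.5854, -0.0906, 0.1151]
ee_rot: [0.007, 3.131, -0.002]
force: [3.3, 0.6, 0.5]
width: 0.004
```

Emit:
drive_tool(increments=[{"tx":-0.006,"ty":0,"tz":0,"turn":0,"grip":1},{"tx":-0.006,"ty":0,"tz":0,"turn":0,"grip":1}])

```text
clock: 3.8
position: [0.5845, -0.0902, 0.1157]
ee_rot: [0.006, 3.128, -0.002]
force: [5.2, 2.4, 0.8]
width: 0.004
```

Emit:
drive_tool(increments=[{"tx":-0.006,"ty":0,"tz":0,"turn":0,"grip":1},{"tx":-0.006,"ty":0,"tz":0,"turn":0,"grip":1}])

```text
clock: 4.0
position: [0.5837, -0.0898, 0.1165]
ee_rot: [0.005, 3.125, -0.002]
force: [5.8, 1.7, 1.0]
width: 0.003
```

Emit:
drive_tool(increments=[{"tx":0.024,"ty":0,"tz":-0.01,"turn":0,"grip":1},{"tx":0.024,"ty":0,"tz":-0.01,"turn":0,"grip":1},{"tx":0.024,"ty":-0.03,"tz":-0.01,"turn":0,"grip":1},{"tx":0.024,"ty":-0.06,"tz":-0.01,"turn":0,"grip":1},{"tx":0.024,"ty":-0.08,"tz":-0.01,"turn":0,"grip":1},{"tx":0.024,"ty":-0.1,"tz":-0.01,"turn":0,"grip":1}])

```text
clock: 4.6
position: [0.5931, -0.131, 0.1125]
ee_rot: [0.007, 3.125, -0.001]
force: [1.5, 1.4, 1.4]
width: 0.006
```

```bash
python3 - <<'E'
from h import *
i=get_image('scene');print(pinkquad(i).tolist());s=observe();print(s['position'],s['force'])
cv2.imwrite('pics/s2.png',cv2.resize(i[110:240,140:310],(680,520))[:,:,::-1])
E
```

```text
[[215.0, 162.0], [261.0, 218.0], [188.0, 200.0], [195.0, 158.0]]
[ 0.59305068 -0.13258804  0.11262304] [ 1.23148631 -0.49658632  0.11519359]
```

View pics/s2.png

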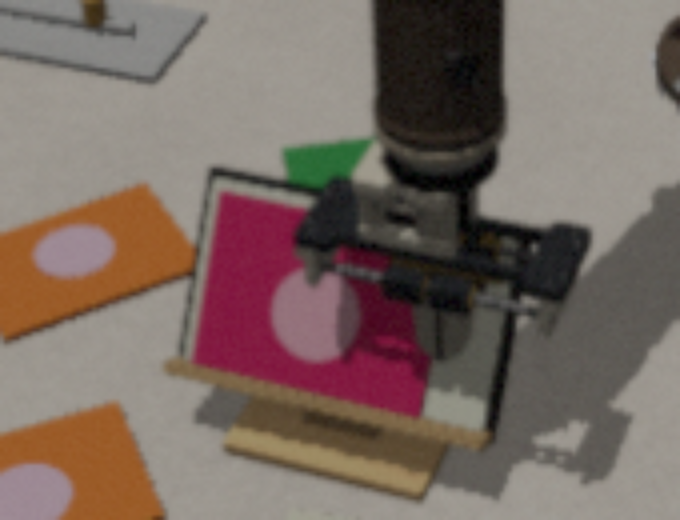

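The picture shows the closed fingers at (440,300) in the crop, on the right edge of the pink panel. The panel has begun to slide left and the white one has stayed put. I keep pushing.

Emit:
drive_tool(increments=[{"tx":0,"ty":-0.02,"tz":0,"turn":0,"grip":1},{"tx":0,"ty":-0.04,"tz":0,"turn":0,"grip":1},{"tx":0,"ty":-0.06,"tz":0,"turn":0,"grip":1},{"tx":0,"ty":-0.08,"tz":0,"turn":0,"grip":1},{"tx":0,"ty":-0.1,"tz":0,"turn":0,"grip":1},{"tx":0,"ty":-0.12,"tz":0,"turn":0,"grip":1},{"tx":0,"ty":-0.14,"tz":0,"turn":0,"grip":1},{"tx":0,"ty":-0.15,"tz":0,"turn":0,"grip":1},{"tx":0,"ty":-0.15,"tz":0,"turn":0,"grip":1}])

```text
clock: 5.55
position: [0.5929, -0.1937, 0.1126]
ee_rot: [0.01, 3.125, -0.004]
force: [0.9, 0.9, 0.0]
width: 0.003
```

```bash
cat > m.py <<'E'
from h import *
i=get_image('scene');s=observe();print(s['clock'],s['position'],s['force'])
q=pinkquad(i);q=q[np.argsort(q[:,0])];print(q.tolist())
np.set_printoptions(precision=4,suppress=True)
# intersect rays with pink front face (rack frame z=.014)
a=np.radians(55);n=np.array([np.sin(a),0,np.cos(a)]);o=np.array([.603,-.214,.06-.003])+.014*n
e,d=ray('scene',q);t=((o-e)@n)/(d@n);print(e+d*t[:,None])
E
python3 m.py
```

```text
5.6 [ 0.59294039 -0.1931149   0.11257843] [0.28342099 0.08604067 0.68785265]
[[169.0, 195.0], [176.0, 153.0], [195.0, 158.0], [240.0, 213.0]]
[[ 0.6111 -0.3834  0.0699]
 [ 0.5376 -0.3818  0.1748]
 [ 0.5395 -0.3192  0.1721]
 [ 0.6135 -0.1554  0.0664]]
```

Emit:
drive_tool(increments=[{"tx":0,"ty":-0.01,"tz":0,"turn":0,"grip":1},{"tx":0,"ty":-0.02,"tz":0,"turn":0,"grip":1},{"tx":0,"ty":-0.02,"tz":0,"turn":0,"grip":1},{"tx":0,"ty":0.02,"tz":0,"turn":0,"grip":1},{"tx":0.03,"ty":0.05,"tz":0,"turn":0,"grip":1},{"tx":0.06,"ty":0.05,"tz":0.1,"turn":0,"grip":1},{"tx":0.06,"ty":0,"tz":0.2,"turn":0,"grip":1},{"tx":0.06,"ty":0,"tz":0.35,"turn":0.1,"grip":1},{"tx":0.06,"ty":-0.1,"tz":0.4,"turn":0.2,"grip":0},{"tx":0.06,"ty":-0.1,"tz":0.4,"turn":0.2,"grip":0}])

```text
clock: 6.6
position: [0.6187, -0.2387, 0.2783]
ee_rot: [-0.315, 3.101, -0.012]
force: [0.5, -0.8, -0.4]
width: 0.129
```

```bash
python3 m.py; python3 -c "
from cell import *;print(observe()['joints'])"
```

```text
6.65 [ 0.6182097  -0.23556075  0.2753643 ] [ 0.77386933  0.7329969  -0.43178739]
[[166.0, 195.0], [176.0, 135.0], [221.0, 208.0], [225.0, 191.0]]
[[ 0.6123 -0.3932  0.0682]
 [ 0.5076 -0.391   0.2176]
 [ 0.6125 -0.2144  0.0678]
 [ 0.5831 -0.2111  0.1098]]
[ 0.1456726   0.45253659  0.21614835  1.43633319 -0.10508485  1.2426265
  2.14408457]
```

Emit:
drive_tool(increments=[{"tx":-0.12,"ty":-0.34,"tz":0,"turn":-1,"grip":-1},{"tx":-0.12,"ty":-0.34,"tz":0,"turn":-1,"grip":-1},{"tx":-0.12,"ty":-0.34,"tz":0,"turn":-1,"grip":-1},{"tx":-0.12,"ty":-0.34,"tz":0,"turn":-1,"grip":-1},{"tx":-0.12,"ty":-0.34,"tz":0,"turn":-1,"grip":-1},{"tx":-0.12,"ty":-0.34,"tz":0,"turn":-1,"grip":-1},{"tx":-0.12,"ty":-0.34,"tz":0,"turn":-1,"grip":-1},{"tx":-0.12,"ty":-0.34,"tz":0,"turn":-1,"grip":-1}])

```text
clock: 7.45
position: [0.5714, -0.369, 0.2739]
ee_rot: [1.285, 2.851, -0.021]
force: [-0.1, 0.2, -1.0]
width: 0.869
```

```bash
cat > y.py <<'E'
from h import *
s=observe();M=R.from_rotvec(s['ee_rot']).as_matrix();print(s['clock'],s['position'].round(4),'jaw deg',np.degrees(np.arctan2(M[1,1],M[0,1])).round(2),'tool z',M[:,2].round(3),'w',s['width'],'F',s['force'].round(1))
E
python3 y.py
```

```text
7.45 [ 0.5714 -0.369   0.2739] jaw deg 41.46 tool z [ 0.008 -0.018 -1.   ] w 0.8685966993736307 F [-0.1  0.2 -1. ]
```

Emit:
drive_tool(increments=[{"tx":-0.01,"ty":-0.01,"tz":0,"turn":-0.695,"grip":-1},{"tx":-0.01,"ty":-0.01,"tz":0,"turn":-0.695,"grip":-1},{"tx":-0.01,"ty":-0.01,"tz":0,"turn":-0.695,"grip":-1},{"tx":-0.01,"ty":-0.01,"tz":0,"turn":-0.695,"grip":-1},{"tx":-0.01,"ty":-0.01,"tz":0,"turn":-0.695,"grip":-1},{"tx":-0.01,"ty":-0.01,"tz":0,"turn":-0.695,"grip":-1},{"tx":-0.01,"ty":-0.01,"tz":-0.1,"turn":-0.695,"grip":-1},{"tx":-0.01,"ty":-0.01,"tz":-0.17,"turn":-0.695,"grip":-1},{"tx":-0.01,"ty":-0.01,"tz":-0.17,"turn":-0.695,"grip":-1}])

```text
clock: 8.35
position: [0.5661, -0.3703, 0.2016]
ee_rot: [2.217, 2.223, -0.03]
force: [-0.2, 1.0, 1.0]
width: 0.996
```

```bash
python3 y.py; python3 - <<'E'
from h import *
a=get_image('scene');b=get_image('top')
o=np.zeros((600,800,3),np.uint8);o[:390,:510]=cv2.resize(a[100:230,120:290],(510,390),interpolation=cv2.INTER_CUBIC)
o[:600,512:800]=cv2.resize(b[150:250,285:333],(288,600),interpolation=cv2.INTER_CUBIC)
cv2.imwrite('pics/pre.png',o[:,:,::-1])
E
```

```text
8.35 [ 0.5661 -0.3703  0.2016] jaw deg 0.15 tool z [-0.012 -0.014 -1.   ] w 0.9961097237277551 F [-0.2  1.   1. ]
```

View pics/pre.png

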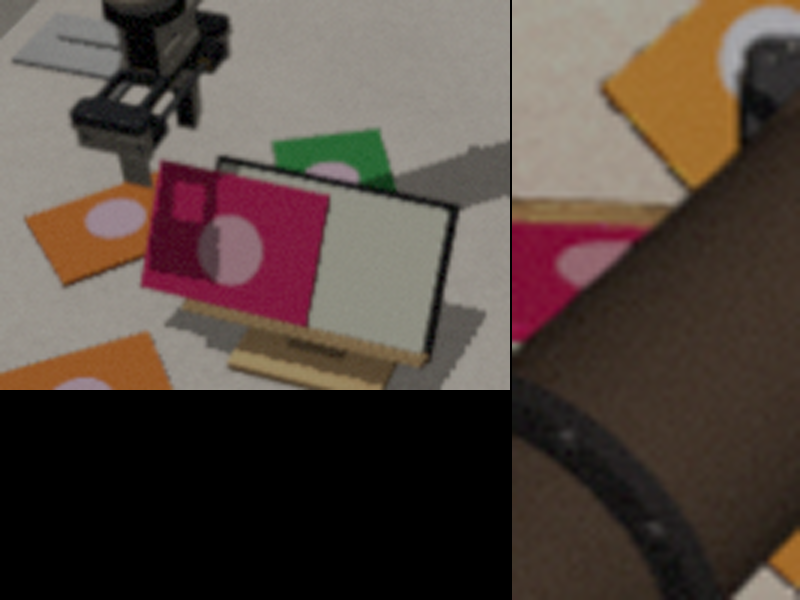

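The pink panel lies flat and sticks out well past the rack's left side, with its top left corner at (165,165). The fingers are above it, one on each side. I descend, tilt the panel up with the rear finger, then close.

Emit:
drive_tool(increments=[{"tx":0,"ty":-0.005,"tz":-0.08,"turn":0,"grip":-1},{"tx":0,"ty":-0.005,"tz":-0.13,"turn":0,"grip":-1},{"tx":0,"ty":-0.005,"tz":-0.13,"turn":0,"grip":-1}])

```text
clock: 8.75
position: [0.5673, -0.374, 0.1535]
ee_rot: [2.215, 2.219, -0.028]
force: [0.0, 0.3, -0.2]
width: 1.002
```

Emit:
drive_tool(increments=[{"tx":0.02,"ty":0,"tz":0,"turn":0,"grip":-1},{"tx":0.04,"ty":0,"tz":0,"turn":0,"grip":-1},{"tx":0.06,"ty":0,"tz":0,"turn":0,"grip":-1},{"tx":0.08,"ty":0,"tz":0,"turn":0,"grip":-1},{"tx":0.1,"ty":0,"tz":0,"turn":0,"grip":-1},{"tx":0.115,"ty":0,"tz":0,"turn":0,"grip":-1},{"tx":0.115,"ty":0,"tz":0,"turn":0,"grip":-1}])

```text
clock: 9.45
position: [0.6145, -0.3736, 0.1532]
ee_rot: [2.213, 2.221, -0.028]
force: [-0.5, -0.7, -1.0]
width: 0.995
```

```bash
python3 y.py
```

```text
9.45 [ 0.6145 -0.3736  0.1532] jaw deg 0.19 tool z [-0.008 -0.017 -1.   ] w 0.9953187661590013 F [-0.5 -0.7 -1. ]
```

Emit:
drive_tool(increments=[{"tx":0,"ty":0,"tz":0,"turn":0,"grip":-0.8},{"tx":0,"ty":0,"tz":0,"turn":0,"grip":-0.6},{"tx":0,"ty":0,"tz":0,"turn":0,"grip":-0.4},{"tx":0,"ty":0,"tz":0,"turn":0,"grip":-0.2},{"tx":0,"ty":0,"tz":0,"turn":0,"grip":0},{"tx":0,"ty":0,"tz":0,"turn":0,"grip":0.2},{"tx":0,"ty":0,"tz":0,"turn":0,"grip":0.4},{"tx":0,"ty":0,"tz":0,"turn":0,"grip":0.6},{"tx":0,"ty":0,"tz":0,"turn":0,"grip":0.8},{"tx":0,"ty":0,"tz":0,"turn":0,"grip":1},{"tx":0,"ty":0,"tz":0,"turn":0,"grip":1},{"tx":0,"ty":0,"tz":0,"turn":0,"grip":1}], newtons=10)

```text
clock: 10.65
position: [0.6138, -0.3739, 0.1532]
ee_rot: [2.214, 2.221, -0.029]
force: [-2.3, 0.6, 1.7]
width: 0.087
```

```bash
python3 y.py; python3 - <<'E'
from h import *
a=get_image('scene')
cv2.imwrite('pics/grip.png',cv2.resize(a[100:230,120:290],(680,520),interpolation=cv2.INTER_CUBIC)[:,:,::-1])
E
```

```text
10.65 [ 0.6138 -0.3739  0.1532] jaw deg 0.16 tool z [-0.009 -0.017 -1.   ] w 0.08682993037893175 F [-2.3  0.6  1.7]
```

View pics/grip.png

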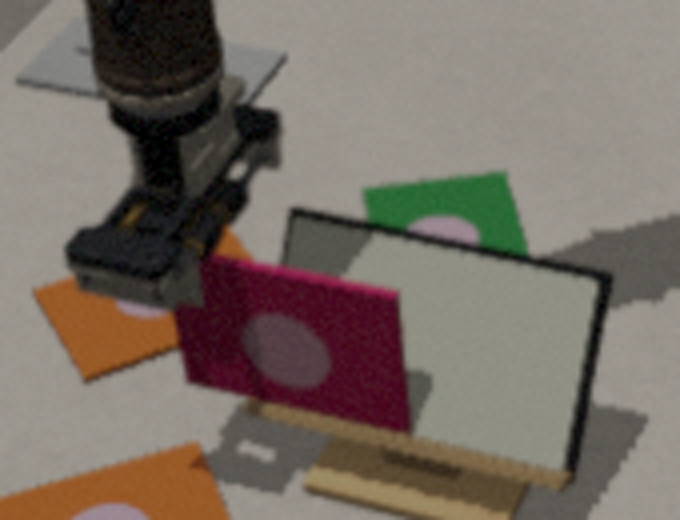

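The panel now stands upright, pinched at its left end, with an opening of 8 mm, which matches its thickness. The white panel has not moved. I tighten the grip and lift.

Emit:
drive_tool(increments=[{"tx":0,"ty":0,"tz":0,"turn":0,"grip":1},{"tx":0,"ty":0,"tz":0,"turn":0,"grip":1},{"tx":0.01,"ty":0,"tz":0.03,"turn":0,"grip":1},{"tx":0.02,"ty":0,"tz":0.08,"turn":0,"grip":1},{"tx":0.03,"ty":0,"tz":0.14,"turn":0,"grip":1},{"tx":0.04,"ty":0,"tz":0.2,"turn":0,"grip":1},{"tx":0.05,"ty":0.05,"tz":0.25,"turn":0,"grip":1},{"tx":0.055,"ty":0.13,"tz":0.28,"turn":0,"grip":1},{"tx":0.055,"ty":0.22,"tz":0.28,"turn":0,"grip":1},{"tx":0.055,"ty":0.31,"tz":0.28,"turn":0,"grip":1},{"tx":0.055,"ty":0.4,"tz":0.28,"turn":0,"grip":1},{"tx":0.055,"ty":0.49,"tz":0.28,"turn":0,"grip":1},{"tx":0.055,"ty":0.58,"tz":0.28,"turn":0,"grip":1},{"tx":0.055,"ty":0.67,"tz":0.28,"turn":0,"grip":1},{"tx":0.055,"ty":0.76,"tz":0.28,"turn":0,"grip":1},{"tx":0.055,"ty":0.85,"tz":0.28,"turn":0,"grip":1},{"tx":0.055,"ty":0.92,"tz":0.28,"turn":0,"grip":1},{"tx":0.055,"ty":0.97,"tz":0.28,"turn":0,"grip":1},{"tx":0.055,"ty":1,"tz":0.28,"turn":0,"grip":1},{"tx":0.055,"ty":1,"tz":0.28,"turn":0,"grip":1}], newtons=45)

```text
clock: 12.7
position: [0.6363, 0.0284, 0.2656]
ee_rot: [2.211, 2.224, -0.028]
force: [0.4, -0.4, -1.2]
width: 0.082
```

```bash
python3 y.py
```

```text
12.7 [0.6363 0.0284 0.2656] jaw deg 0.34 tool z [-0.008 -0.016 -1.   ] w 0.08212965928569227 F [ 0.4 -0.4 -1.2]
```

Emit:
drive_tool(increments=[{"tx":0,"ty":0.07,"tz":0,"turn":0,"grip":1},{"tx":0,"ty":0.15,"tz":0,"turn":0,"grip":1},{"tx":0,"ty":0.23,"tz":0,"turn":0,"grip":1},{"tx":0,"ty":0.31,"tz":0,"turn":0,"grip":1},{"tx":0,"ty":0.36,"tz":0,"turn":0,"grip":1},{"tx":0,"ty":0.38,"tz":0,"turn":0,"grip":1},{"tx":0,"ty":0.38,"tz":-0.06,"turn":0,"grip":1},{"tx":0,"ty":0.38,"tz":-0.12,"turn":0,"grip":1},{"tx":0,"ty":0.38,"tz":-0.15,"turn":0,"grip":1},{"tx":0,"ty":0.38,"tz":-0.15,"turn":0,"grip":1}])

```text
clock: 13.7
position: [0.6356, 0.1786, 0.2041]
ee_rot: [2.213, 2.222, -0.032]
force: [-0.0, -0.1, -1.0]
width: 0.084
```

```bash
python3 y.py; python3 - <<'E'
from h import *
np.set_printoptions(precision=4,suppress=True)
a=get_image('scene');b=get_image('top')
q=pinkquad(a);print(q.tolist())
e,d=ray('scene',q);t=(.638-e[0])/d[:,0];print(e+d*t[:,None])
o=np.zeros((600,800,3),np.uint8);o[:520,:520]=cv2.resize(a[160:290,310:440],(520,520),interpolation=cv2.INTER_CUBIC)
o[:400,522:800]=cv2.resize(b[120:220,105:174],(278,400),interpolation=cv2.INTER_CUBIC)
cv2.imwrite('pics/easel.png',o[:,:,::-1])
E
```

```text
13.7 [0.6356 0.1786 0.2041] jaw deg 0.22 tool z [-0.011 -0.018 -1.   ] w 0.08394450888630998 F [-0.  -0.1 -1. ]
[[429.0, 208.0], [427.0, 210.0], [380.0, 201.0], [378.0, 196.0]]
[[0.638  0.3394 0.2531]
 [0.638  0.3362 0.2456]
 [0.638  0.2221 0.2426]
 [0.638  0.215  0.257 ]]
```

View pics/easel.png

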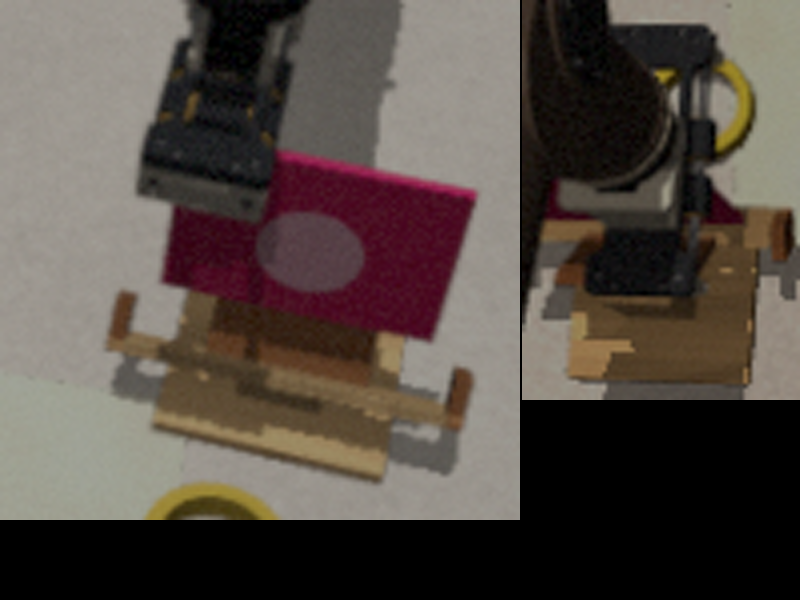

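The panel is upright above the easel. Its right edge is at y≈0.339, so its centre is at about 0.249, against 0.2505 for the easel, and its bottom is at z≈0.12. I lower it onto the ledge.

Emit:
drive_tool(increments=[{"tx":0.005,"ty":0.004,"tz":-0.04,"turn":0,"grip":1},{"tx":0.005,"ty":0.004,"tz":-0.08,"turn":0,"grip":1},{"tx":0.005,"ty":0.004,"tz":-0.11,"turn":0,"grip":1},{"tx":0.005,"ty":0.004,"tz":-0.12,"turn":0,"grip":1},{"tx":0.005,"ty":0.004,"tz":-0.12,"turn":0,"grip":1}])

```text
clock: 14.3
position: [0.6387, 0.1808, 0.1578]
ee_rot: [2.212, 2.222, -0.028]
force: [-0.1, 0.2, -1.2]
width: 0.082
```

Emit:
drive_tool(increments=[{"tx":0,"ty":0,"tz":-0.007,"turn":0,"grip":1},{"tx":0,"ty":0,"tz":-0.007,"turn":0,"grip":1}])

```text
clock: 14.5
position: [0.6389, 0.1808, 0.1553]
ee_rot: [2.212, 2.222, -0.028]
force: [-0.2, -0.4, -1.5]
width: 0.088
```

Emit:
drive_tool(increments=[{"tx":0,"ty":0,"tz":-0.007,"turn":0,"grip":1},{"tx":0,"ty":0,"tz":-0.007,"turn":0,"grip":1}])

```text
clock: 14.7
position: [0.6388, 0.1809, 0.1524]
ee_rot: [2.212, 2.222, -0.028]
force: [-0.3, 0.2, -1.2]
width: 0.081
```

```bash
python3 y.py
```

```text
14.7 [0.6388 0.1809 0.1524] jaw deg 0.26 tool z [-0.008 -0.017 -1.   ] w 0.08067437441788863 F [-0.3  0.2 -1.2]
```

Emit:
drive_tool(increments=[{"tx":0,"ty":0,"tz":-0.006,"turn":0,"grip":1},{"tx":0,"ty":0,"tz":-0.006,"turn":0,"grip":1}])

```text
clock: 14.9
position: [0.6392, 0.1808, 0.1518]
ee_rot: [2.212, 2.222, -0.025]
force: [-4.0, -0.5, 13.5]
width: 0.087
```

Emit:
drive_tool(increments=[{"tx":0,"ty":0,"tz":-0.006,"turn":0,"grip":1},{"tx":0,"ty":0,"tz":-0.006,"turn":0,"grip":1}])

```text
clock: 15.1
position: [0.6392, 0.1808, 0.1517]
ee_rot: [2.213, 2.222, -0.023]
force: [-6.9, -1.1, 18.2]
width: 0.084
```

Emit:
drive_tool(increments=[{"tx":0,"ty":0,"tz":0.003,"turn":0,"grip":1},{"tx":0,"ty":0,"tz":0.003,"turn":0,"grip":1},{"tx":0,"ty":0,"tz":0.003,"turn":0,"grip":0.8},{"tx":0,"ty":0,"tz":0.003,"turn":0,"grip":0.7},{"tx":0,"ty":0,"tz":0.003,"turn":0,"grip":0.5},{"tx":0,"ty":0,"tz":0.003,"turn":0,"grip":0.3},{"tx":0,"ty":0,"tz":0.003,"turn":0,"grip":0.1},{"tx":0,"ty":0,"tz":0.003,"turn":0,"grip":-0.1},{"tx":0,"ty":0,"tz":0.003,"turn":0,"grip":-0.3},{"tx":0,"ty":0,"tz":0.003,"turn":0,"grip":-0.5},{"tx":0,"ty":0,"tz":0.003,"turn":0,"grip":-0.7},{"tx":0,"ty":0,"tz":0.003,"turn":0,"grip":-0.9},{"tx":0,"ty":0,"tz":0.003,"turn":0,"grip":-1},{"tx":0,"ty":0,"tz":0.003,"turn":0,"grip":-1}])

```text
clock: 16.5
position: [0.6393, 0.1808, 0.153]
ee_rot: [2.213, 2.222, -0.023]
force: [0.4, -0.4, -0.4]
width: 0.965
```

```bash
python3 y.py; python3 - <<'E'
from h import *
a=get_image('scene')
cv2.imwrite('pics/open.png',cv2.resize(a[160:290,310:440],(520,520),interpolation=cv2.INTER_CUBIC)[:,:,::-1])
E
```

```text
16.5 [0.6393 0.1808 0.153 ] jaw deg 0.24 tool z [-0.006 -0.015 -1.   ] w 0.9654428574705703 F [ 0.4 -0.4 -0.4]
```

View pics/open.png

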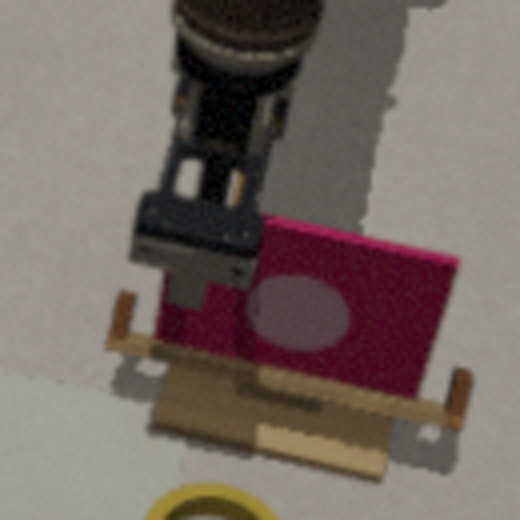

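As planned, the panel stands on the ledge between the stops, at (160,340) and (420,395), and leans on the rear finger. I ease it back onto the board and leave upward.

Emit:
drive_tool(increments=[{"tx":-0.02,"ty":0,"tz":0,"turn":0,"grip":-1},{"tx":-0.035,"ty":0,"tz":0,"turn":0,"grip":-1},{"tx":-0.05,"ty":0,"tz":0,"turn":0,"grip":-1},{"tx":-0.065,"ty":0,"tz":0,"turn":0,"grip":-1},{"tx":-0.08,"ty":0,"tz":0,"turn":0,"grip":-1},{"tx":-0.095,"ty":0,"tz":0,"turn":0,"grip":-1},{"tx":-0.11,"ty":0,"tz":0,"turn":0,"grip":-1},{"tx":-0.12,"ty":0,"tz":0,"turn":0,"grip":-1},{"tx":-0.12,"ty":0,"tz":0,"turn":0,"grip":-1},{"tx":-0.12,"ty":0,"tz":0.1,"turn":0,"grip":-1},{"tx":-0.12,"ty":0,"tz":0.2,"turn":0,"grip":-1},{"tx":-0.12,"ty":0,"tz":0.3,"turn":0,"grip":-1},{"tx":-0.3,"ty":-0.1,"tz":0.4,"turn":0,"grip":-1},{"tx":-0.45,"ty":-0.25,"tz":0.4,"turn":0,"grip":-1},{"tx":-0.5,"ty":-0.4,"tz":0.4,"turn":0,"grip":-1},{"tx":-0.5,"ty":-0.5,"tz":0.4,"turn":0,"grip":-1},{"tx":-0.5,"ty":-0.5,"tz":0.4,"turn":0,"grip":-1}])

```text
clock: 18.25
position: [0.4445, -0.0066, 0.3124]
ee_rot: [2.212, 2.223, -0.021]
force: [1.3, -0.4, 1.0]
width: 1.0
```

```bash
python3 y.py; python3 - <<'E'
from h import *
np.set_printoptions(precision=4,suppress=True)
a=get_image('scene');b=get_image('top')
qa=pinkquad(a);qb=pinkquad(b);print(qa.tolist(),qb.tolist())
qa=qa[np.argsort(qa[:,0])];
aa=np.radians(55);n=np.array([np.sin(aa),0,np.cos(aa)]);o=np.array([.629,.2505,.057])+.008*n
e,d=ray('scene',qa);t=((o-e)@n)/(d@n);print(e+d*t[:,None])
P=tri(qa[[1,3]] if 0 else qa,qa);
o=np.zeros((600,800,3),np.uint8);o[:400,:520]=cv2.resize(a[200:300,310:440],(520,400),interpolation=cv2.INTER_CUBIC)
o[:400,522:800]=cv2.resize(b[140:240,90:160],(278,400),interpolation=cv2.INTER_CUBIC)
o[402:600,:264]=cv2.resize(a[130:280,165:365],(264,198))
cv2.imwrite('pics/end.png',o[:,:,::-1])
E
```

```text
18.25 [ 0.4445 -0.0066  0.3124] jaw deg 0.29 tool z [-0.005 -0.014 -1.   ] w 1.0002868497733375 F [ 1.3 -0.4  1. ]
[[424.0, 212.0], [414.0, 260.0], [348.0, 244.0], [358.0, 198.0]] [[162.0, 177.0], [153.0, 196.0], [95.0, 194.0], [111.0, 176.0]]
[[0.6339 0.1625 0.064 ]
 [0.5606 0.1633 0.1687]
 [0.6354 0.3426 0.0618]
 [0.5605 0.3396 0.1687]]
```

View pics/end.png

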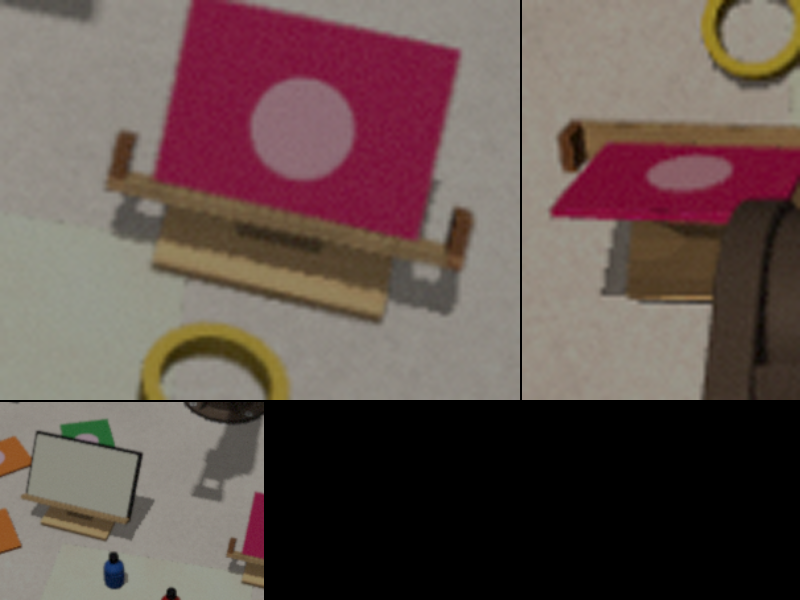

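The panel lies flat on the easel's board with its long edge on the ledge. Its measured centre is at y≈0.252, against 0.2505 for the easel. The white panel is still on the rack, the bottles stand, and the tape roll is where it was. I hand the job in.

```bash
python3 -c "
from cell import *
print(sign_off())"
```

```text
the job is handed in; nothing more can be done
None
```

The job is handed in, and the pink panel is on the easel. I pushed it about 8 cm along the rack's ledge with closed fingers until it stuck out about 54 mm. The rear finger then tilted it upright, and I pinched the free end, where the fingers stopped at 8 mm, the panel's thickness. I carried it over, lowered it until I felt the ledge, opened the jaws and eased it back onto the board. It took about 18 s of the 58 s.

**Last checks:** in the final picture the panel lies flat on the easel with its long edge on the ledge between the stops. Its centre is about 1–2 mm from the ledge's middle, and the gripper is open and well clear. The white panel is still on the rack, the blue bottle and tape roll look undisturbed, and the red bottle shows only in part.

**What didn't match exactly:** the triangulated heights came out about 4 mm low on most points, and touching the white panel put its surface about 4 mm further out than I had calculated. I corrected for the second by touch before pushing. I only judged the white panel, bottles and tape roll by eye in the last picture and did not measure them again.

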